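Stamp both labels of a square remedy bottle

TASK

Stamp the square white bottle with the green and blue labels: push its green label squarely into the red sprung plunger of the grey stamp until the plunger is well in, then draw it back, turn it, and push its blue label into the plunger the same way. Finally stand it upright on the table, let go, clear of the stamp, and leave the other square bottle (red and yellow labels) where it stands.

Things in the scene. Friction and masses are not known exactly. Their poses are not given: they have to be found in the camera images.
- bottle: Loose square white bottle, 56 x 56 mm, 64 mm to its flat shoulder, about 0.22 kg, upright; centred square black cap 26 x 26 mm from 64 to 104 mm up, sides parallel to the body's: grip it there. Origin: centre of underside, z up. Green label on the +x face, blue on the -y face (28 mm from the axis, 46 mm square, centred 35 mm up), each with a tab of its colour on the shoulder.
- other_bottle: A bottle of the same shape and size with a red label (+x face) and a yellow label (-y face). It must be left where it stands. Origin: centre of its underside.
- plunger_face (a point): Centre of the upright red front face (40 x 40 mm) of the stamp's plunger, 36 mm above the table; moves with it. Its x axis points level INTO the stamp (the way to push), z up. The stamp: grey box fixed to the table on the robot's right, 100 mm wide, 66 mm high, its front 25 mm behind the plunger's face when out. It faces the robot's left, turned up to 20 degrees; free table in front.
- plunger (a joint): How far the plunger is pushed in: 0 out, 0.012 m at its stop. A spring returns it: 1 N at the start, 4 N at the stop. It stamps when more than half way in.
Mind the look-alikes: they are no part of the job. What is shaped like the bottle but purple is not meant.

How it is judged:
By the outcome, as a careful person would: the job done as asked, in the order asked, and still so for the second after the job is handed in, with the robot touching nothing.
It also fails if it takes over 48 s, if anything falls off the work surface, if the arm or the gripper's body presses on something with over 40 N, if the wrist force passes 120 N, or if a joint passes its speed limit or range.

ROBOT

A 7-joint arm with a two-finger parallel gripper is mounted at the origin on the work surface. World frame = base frame: x ahead of the robot, y to its left, z up, the work surface at z = 0. Lengths are in m, angles in rad, forces in N, time in s.
With the tool pointing down it reaches from about 0.425 to 0.95 m from the base axis. Payload 16.7 kg.
Tool frame: the origin (TCP) lies at the very end of the fingers, on their centre line; the grasp point (between the pads) lies 19 mm behind it; z points along the fingers, x is the direction in which the jaws open and shut, and the axes are right-handed (so a half turn about z gives the same grasp; the last joint's range is limited). The gripper opens to 94 mm and grips with 3 to 60 N. Pads are 16 mm wide; open, the fingers measure 119 mm over their backs; the gripper's body (75 mm by 177 mm) begins 78 mm behind the grasp point.
Start: joints at [1.123, 0.426, 0.074, 1.606, -0.034, 1.111, -0.067], TCP at [0.198, -0.645, 0.205] pointing down, gripper open.
Joint ranges: [-2.85, 2.85], [-0.5, 2.14], [-1.23, 1.37], [0.21, 2.46], [-1.02, 4.16], [0.16, 2.05], [-2.73, 2.73]. Speed limits (rad/s): [1.89, 1.89, 2.39, 2.39, 3.01, 3.01, 3.01].

INTERFACE

Orientations are given as a unit quaternion [w, x, y, z].
In Python, from station import manip, vision, ticket, spotter gives the robot as it stands. The module is installed in compiled form; this text tells all that it offers.
- The arm moves only by the tool arm_command, never from a script. Its argument "steps" is a list of rows, each a list of 3 entries, a list of its own where there are three numbers: the shift along the world's x, y, z in m, then the turn about the world's z in degrees, then the gripper command: -1 is fully open, 1 is shut, values between are in proportion. A call has 1 to 12 rows; each row is the pose to reach, as a shift and turn from the pose commanded when the call began; what a row does not reach only later rows make up. A row lasts 1/12 s, in which the tool goes at most 41.7 mm and 7.16 degrees, less where a joint would pass 70% of its speed; a pose out of reach is approached as far as the arm can. A call with a gripper value outside its range is refused whole. The fingers move at their own pace and stop on an object; "grip_force" is the grip in N (left out, the last holds). Time passes only in rows, so rows that repeat a pose let the fingers close. It gives the time, the measured TCP pose, the force and the opening at its end, in the units of the state.
- manip.sense(): the state, without advancing time (a new reading comes with each control period).
- vision.snapshot(name): name is "scene" or "side" or "wrist"; returns a dict with "img" (480x640x3 uint8, red, green, blue), "mtx" (3x3 intrinsics, pixels), "rvec" (rotation vector, rad) and "tvec" (3), from world to camera coordinates, as OpenCV has them; the wrist camera has in their place "mount" (4x4, takes a point from camera to tool coordinates, whose origin is the TCP and whose axes are the tool frame's). Camera axes: x right, y down, z forward; pixel columns grow to the right and rows downward; lengths in m; the calibration is good to about 2 mm. A picture is of the moment at which its call begins: read the wrist's pose just before it. There is no depth.
- ticket.finish_job(): hands the job in, once; it reports no verdict.
Trained networks look in a picture, given as the dict that the camera call returned (one of the last four; its "shot" number tells which), for a name from the list of things; names that differ only in an ending like _2 or _b are one class to them, and where a whole thing is asked for, a point or a joint stands for the part that bears it (a point fixed in the world has none). Each returns a list of dicts, best first, with "p" (0 to 1); they miss things now and then, are a little off and sometimes report something else, mostly with a low value. They report only what shows in the picture. A call takes as long as a camera call. They do not tell look-alikes from the thing itself.
- spotter.trace(picture, query): "mask" (480x640 bool, what is visible of it) and "location" ([row, column] in pixels, amid what is visible of it).
- spotter.pinpoint(picture, query): "location" ([row, column] in pixels: a listed point, or the origin of a listed thing).
The state is a dict: "t": time; "joint_positions": joint angles; "joint_vel": joint speeds; "joint_torque": joint torques, N m; "position": TCP position; "eef_rot": TCP orientation; "force": force on the tool from outside, world axes, zero at the start; "torque": the same for the moment, N m; "gripper_width": finger opening in m.
Only numpy, scipy, OpenCV 4.12 (cv2) and the standard library are available. Lean on these libraries where they do the work, as an engineer would, in place of code of your own. Each camera call takes 0.05 s, during which the arm holds its last target.

## Working session

There is one attempt and no reset: what is moved stays moved. The work goes in short steps, Python scripts to look and compute and a tool call to move; the robot and the scene stay as the last step left them, time stands still between calls to the robot, and variables do not carry over. Pictures are saved under pics/ and viewed, and the job is handed in when it is done.

Besides the shell and the picture viewer there is one more tool, called after ">>>" in YAML: its name, and indented under it one key for each argument. arm_command: Moves the arm, as the interface text tells. Its arguments: {"type":"object","properties":{"steps":{"type":"array","items":{"type":"array"}},"grip_force":{"type":"number"}},"required":["steps"]}

```bash
mkdir -p pics
cat > h.py <<'E'
import numpy as np, cv2
from station import manip, vision, ticket, spotter
def ray(s,rc):
    R,_=cv2.Rodrigues(np.array(s['rvec'],float)); t=np.array(s['tvec'],float).ravel()
    d=np.linalg.inv(np.array(s['mtx']))@np.array([rc[1],rc[0],1.0])
    return -R.T@t, R.T@d
def onz(s,rc,z):
    o,d=ray(s,rc); return o+d*(z-o[2])/d[2]
def proj(s,P):
    p,_=cv2.projectPoints(np.array(P,float).reshape(-1,1,3),np.array(s['rvec'],float),np.array(s['tvec'],float),np.array(s['mtx'],float),None); return p.reshape(-1,2)
def save(s,n): cv2.imwrite('pics/'+n+'.png',s['img'][:,:,::-1])
E
python3 - <<'E'
from h import *
print(manip.sense())
for n in ['scene','side']:
    s=vision.snapshot(n); save(s,n+'0')
    for q in ['bottle','other_bottle','plunger_face']:
        for r in spotter.pinpoint(s,q): print(n,q,r['p'],r['location'],onz(s,r['location'],0.036 if q=='plunger_face' else 0).round(4))
E
```

```text
{'t': 0.0, 'joint_positions': array([ 1.12353481,  0.42671713,  0.07383375,  1.60659946, -0.03412713,
        1.11078315, -0.06709768]), 'joint_vel': array([-0.00024906,  0.00085337, -0.00030402,  0.0004867 , -0.0013693 ,
       -0.0001124 , -0.00017723]), 'joint_torque': array([-9.17722082e-05, -9.35815001e+01,  3.66644114e+00, -4.54203451e+01,
       -4.85912827e-02,  1.98147038e-02,  1.37384263e-04]), 'position': array([ 0.1978957 , -0.64488862,  0.20478834]), 'eef_rot': array([-3.46512801e-04,  8.04162924e-01, -5.94408615e-01, -5.19250941e-04]), 'force': array([0.32917421, 0.33939755, 0.78517559]), 'torque': array([-0.05285634,  0.02234799,  0.04073442]), 'gripper_width': 0.09410675583841543}
scene bottle 0.76 [200.9, 325.4] [0.47   0.2144 0.    ]
scene bottle 0.61 [243.8, 334.1] [0.5373 0.1229 0.    ]
scene plunger_face 0.91 [364.4, 254.2] [ 0.5539 -0.1578  0.036 ]
scene plunger_face 0.32 [247.5, 335.5] [0.5563 0.0894 0.036 ]
side bottle 0.91 [273.0, 284.6] [0.5443 0.126  0.    ]
side bottle 0.81 [332.4, 288.1] [ 0.462   0.2215 -0.    ]
side other_bottle 0.77 [343.2, 187.1] [ 0.5746  0.3246 -0.    ]
side plunger_face 0.79 [173.6, 367.6] [ 0.5548 -0.1561  0.036 ]
```

View pics/scene0.png

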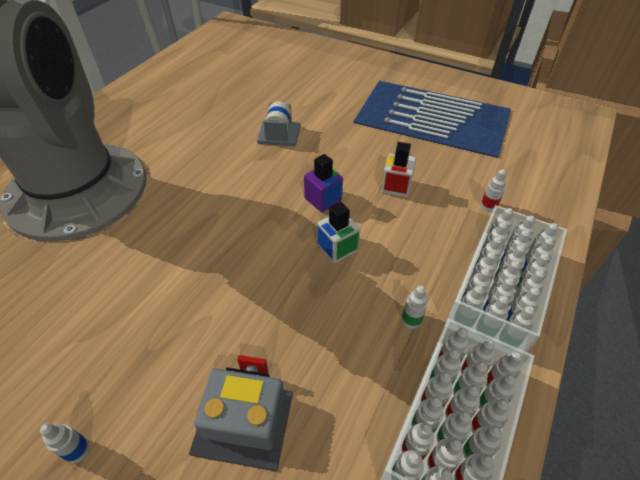

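View pics/side0.png

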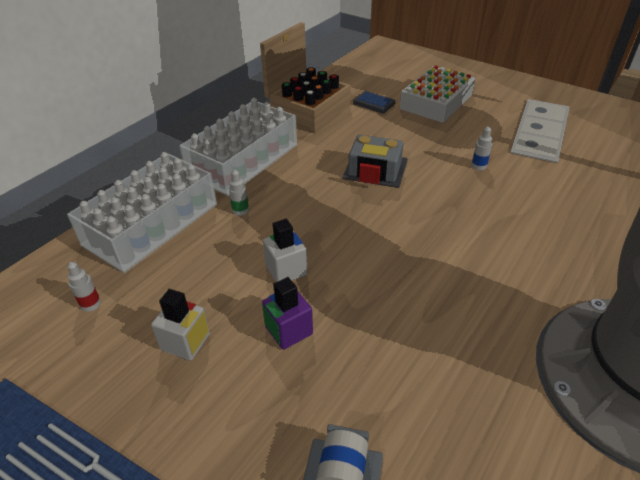

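Run:
```python
import cv2
a=cv2.imread('pics/scene0.png');b=cv2.imread('pics/side0.png')
def c(im,x,y,w,h,k): return cv2.resize(im[y:y+h,x:x+w],None,fx=k,fy=k,interpolation=cv2.INTER_CUBIC)
cv2.imwrite('pics/z1.png',cv2.hconcat([c(a,295,195,80,70,5),c(b,245,210,80,70,5)]))
cv2.imwrite('pics/z2.png',cv2.hconcat([c(a,190,345,110,125,3),c(b,335,125,80,125,3)]))
```

```text
(no output)
```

View pics/z1.png

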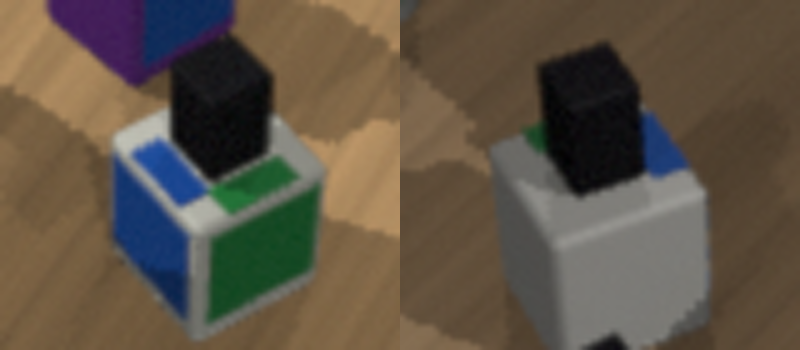

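View pics/z2.png

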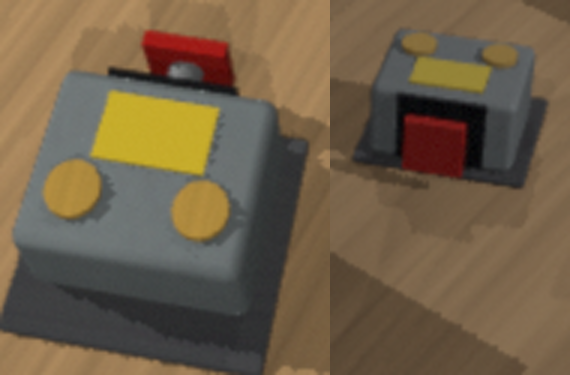

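```bash
cat > fit.py <<'E'
from h import *
from scipy.optimize import least_squares
sc=vision.snapshot('scene'); sd=vision.snapshot('side')
def A(x,y): return (x/5+295-.4,y/5+195-.4)
def B(x,y): return ((x-400)/5+245-.4,y/5+210-.4)
bot=[(sc,(28,-23,12),A(208,322)),(sc,(28,-23,58),A(210,237)),(sc,(28,23,58),A(318,185)),(sc,(28,23,12),A(312,272)),
(sc,(-23,-28,58),A(115,182)),(sc,(23,-28,58),A(187,236)),(sc,(23,-28,12),A(187,322)),(sc,(-23,-28,12),A(115,243)),
(sc,(13,-13,104),A(215,103)),(sc,(13,13,104),A(272,75)),(sc,(-13,-13,104),A(172,68)),(sc,(-13,13,104),A(228,38)),
(sd,(-13,13,104),B(570,103)),(sd,(13,13,104),B(540,65)),(sd,(13,-13,104),B(607,43)),(sd,(-13,-13,104),B(640,75))]
def C(x,y): return (x/3+190-.3,y/3+345-.3)
def D(x,y): return ((x-330)/3+335-.3,y/3+125-.3)
# stamp frame: x into stamp, y left of push dir, z up; seen from front: left in image = +y?? facing along x, y is left
st=[(sd,(0,20,56),D(405,117)),(sd,(0,-20,56),D(467,124)),(sd,(0,20,16),D(403,170)),(sd,(0,-20,16),D(463,176)),
(sc,(0,-20,56),C(147,32)),(sc,(0,20,56),C(230,41))]
def T(p,q):
    x,y,a=p;c,s=np.cos(a),np.sin(a); q=np.array(q)/1000
    return [x+c*q[0]-s*q[1],y+s*q[0]+c*q[1],q[2]]
def fit(L,p0):
    f=lambda p: np.concatenate([(proj(s,T(p,q))[0]-np.array(m)) for s,q,m in L])
    r=least_squares(f,p0,loss='soft_l1'); return r.x,r.fun.reshape(-1,2).round(1).tolist()
if __name__=='__main__':
    for g in (-1.57,-.5,.5):
        p,f=fit(bot,[.54,.125,g]);print(p[:2].round(4),np.degrees(p[2]),f)
    for g in (-1.57,):
        p,f=fit(st,[.555,-.157,g]);print(p[:2].round(4),np.degrees(p[2]),f)
E
python3 fit.py
```

```text
[0.547  0.1163] -26.930249091650765 [[-0.1, 0.7], [0.4, 0.9], [0.5, -0.2], [-0.1, -0.7], [-0.2, -5.4], [0.8, 0.5], [0.2, 0.1], [-0.1, -0.6], [-0.1, 1.0], [1.2, 0.2], [-0.7, -1.4], [0.7, -1.6], [0.5, 0.5], [-0.3, -1.5], [1.1, -2.1], [1.5, 0.9]]
[0.547  0.1163] -26.930226847441155 [[-0.1, 0.7], [0.4, 0.9], [0.5, -0.2], [-0.1, -0.7], [-0.2, -5.4], [0.8, 0.5], [0.2, 0.1], [-0.1, -0.6], [-0.1, 1.0], [1.2, 0.2], [-0.7, -1.4], [0.7, -1.6], [0.5, 0.5], [-0.3, -1.5], [1.1, -2.1], [1.5, 0.9]]
[0.547  0.1163] -26.930227236486285 [[-0.1, 0.7], [0.4, 0.9], [0.5, -0.2], [-0.1, -0.7], [-0.2, -5.4], [0.8, 0.5], [0.2, 0.1], [-0.1, -0.6], [-0.1, 1.0], [1.2, 0.2], [-0.7, -1.4], [0.7, -1.6], [0.5, 0.5], [-0.3, -1.5], [1.1, -2.1], [1.5, 0.9]]
[ 0.5519 -0.1569] -67.25027218999217 [[-0.2, 0.6], [-0.7, 0.7], [-0.3, -0.5], [-0.6, -0.1], [-1.0, 0.2], [-0.4, 0.0]]
```

>>> arm_command:
  steps:
    - [[0.302,0.545,0.095],46,-1]
    - [[0.302,0.545,0.095],46,-1]
    - [[0.302,0.545,0.095],46,-1]
    - [[0.302,0.545,0.095],46,-1]
    - [[0.302,0.545,0.095],46,-1]
    - [[0.302,0.545,0.095],46,-1]
    - [[0.302,0.545,0.095],46,-1]
    - [[0.302,0.545,0.095],46,-1]
    - [[0.302,0.545,0.095],46,-1]
    - [[0.302,0.545,0.095],46,-1]
    - [[0.302,0.545,0.095],46,-1]
    - [[0.302,0.545,0.095],46,-1]

```text
t: 1.5
position: [0.4381, -0.211, 0.2815]
eef_rot: [0.0, 0.972, -0.233, 0.0]
force: [1.3, -0.0, -0.8]
gripper_width: 0.0939
```

>>> arm_command:
  steps:
    - [[0.06,0.1,0.02],0,-1]
    - [[0.06,0.1,0.02],0,-1]
    - [[0.06,0.1,0.02],0,-1]
    - [[0.06,0.1,0.02],0,-1]
    - [[0.06,0.1,0.02],0,-1]
    - [[0.06,0.1,0.02],0,-1]

```text
t: 2.0
position: [0.4973, -0.1135, 0.3006]
eef_rot: [0.0, 0.972, -0.233, -0.0]
force: [-0.6, 0.0, -0.6]
gripper_width: 0.094
```

```bash
cat >> h.py <<'E'
from scipy.spatial.transform import Rotation as Ro
def wrist():
    st=manip.sense(); s=vision.snapshot('wrist')
    q=np.array(st['eef_rot']); M=np.eye(4); M[:3,:3]=Ro.from_quat([q[1],q[2],q[3],q[0]]).as_matrix(); M[:3,3]=st['position']
    W=np.linalg.inv(M@np.array(s['mount'])); s=s.copy() if hasattr(s,'copy') else s
    s['rvec']=cv2.Rodrigues(W[:3,:3])[0]; s['tvec']=W[:3,3]
    return st,s
E
python3 - <<'E'
from h import *
st,s=wrist(); print(st['t'],st['position'],st['eef_rot'],st['joint_positions'],np.array(s['mount']).round(3)); save(s,'w1')
import pickle; pickle.dump({k:s[k] for k in('img','rvec','tvec','mtx')},open('w1.pkl','wb'))
E
```

```text
2.0 [ 0.49726611 -0.11347178  0.30063331] [ 1.67959949e-04  9.72471024e-01 -2.33023691e-01 -1.97662892e-04] [ 0.53418082  0.10622535 -0.46904689  1.82287755  0.05125149  1.22475522
 -0.42038055] [[ 1.     0.     0.001 -0.   ]
 [-0.     0.974  0.226 -0.065]
 [-0.001 -0.226  0.974 -0.178]
 [ 0.     0.     0.     1.   ]]
```

View pics/w1.png

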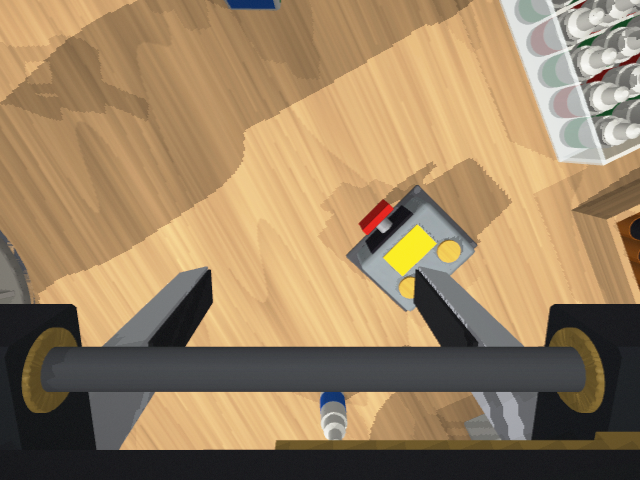

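Run:
```python
import cv2
a=cv2.imread('pics/w1.png')
cv2.imwrite('pics/z3.png',cv2.resize(a[175:315,340:485],None,fx=4,fy=4,interpolation=cv2.INTER_CUBIC))
```

```text
(no output)
```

View pics/z3.png

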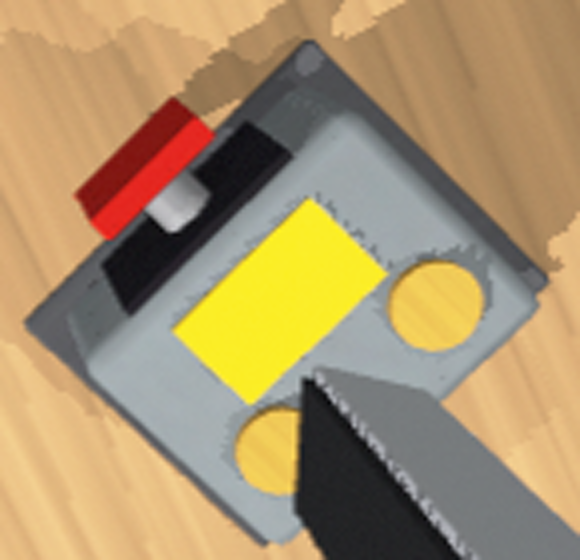

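Run:
```python
import pickle
import fit
from fit import *
w=pickle.load(open('w1.pkl','rb'))
def E(x,y): return (x/4+340-.4,y/4+175-.4)
P=lambda x,y,z: onz(w,E(x,y)[::-1],z)[:2]
for z in (0,.005):
  c=[P(25,322,z),P(305,40,z),P(547,275,z),P(265,545,z)]
  for i in range(4):
    d=c[(i+1)%4]-c[i]; print(z,np.linalg.norm(d).round(4),np.degrees(np.arctan2(d[1],d[0])).round(2))
a,b=P(92,208,.056),P(194,113,.056);d=b-a;print('topfront',a,b,np.linalg.norm(d),np.degrees(np.arctan2(d[1],d[0])),(a+b)/2)
a,b=P(108,240,.056),P(215,133,.056);d=b-a;print('topback',np.linalg.norm(d),np.degrees(np.arctan2(d[1],d[0])),(a+b)/2)
a,b=P(76,194,.016),P(175,97,.016);d=b-a;print('botfront',a,b,np.linalg.norm(d),np.degrees(np.arctan2(d[1],d[0])),(a+b)/2)
L=[(w,(0,-20,56),E(92,208)),(w,(0,20,56),E(194,113)),(w,(0,-20,16),E(76,194)),(w,(0,20,16),E(175,97))]
print(fit.fit(L,[.55,-.157,-1.2])); print(fit.fit(L+st,[.55,-.157,-1.2]))
```

```text
0 0.1177 19.88
0 0.1051 -69.46
0 0.1194 -159.63
0 0.1061 109.61
0.005 0.1165 19.88
0.005 0.104 -69.46
0.005 0.1182 -159.63
0.005 0.105 109.61
topfront [ 0.53421676 -0.15801966] [ 0.56888034 -0.14716671] 0.036322864852995254 17.38501336694865 [ 0.55154855 -0.15259318]
topback 0.03962078349361756 19.679493018797785 [ 0.5529435  -0.16114858]
botfront [ 0.53258469 -0.16184443] [ 0.56995811 -0.14915496] 0.039468911714440356 18.75399318362902 [ 0.5512714  -0.15549969]Traceback (most recent call last):
  File "<stdin>", line 15, in <module>
AttributeError: 'function' object has no attribute 'fit'
```

>>> arm_command:
  steps:
    - [[0.02,0.15,0],0,-1]
    - [[0.02,0.15,0],0,-1]
    - [[0.02,0.15,0],0,-1]
    - [[0.02,0.15,0],0,-1]
    - [[0.02,0.15,0],0,-1]
    - [[0.02,0.15,0],0,-1]
    - [[0.02,0.15,0],0,-1]

```text
t: 2.73
position: [0.5175, 0.0356, 0.3006]
eef_rot: [0.0, 0.972, -0.234, -0.0]
force: [0.6, -0.9, -0.2]
gripper_width: 0.0935
```

Run:
```python
from h import *
st,s=wrist(); print(st['t'],st['position'],st['joint_vel'].round(3)); save(s,'w2')
import pickle; pickle.dump({k:s[k] for k in('img','rvec','tvec','mtx')},open('w2.pkl','wb'))
for r in spotter.pinpoint(s,'bottle'): print(r['p'],r['location'],onz(s,r['location'],0).round(4))
c=proj(s,[.547,.1163,.06])[0].astype(int);print(c)
x,y=c[0]-70,c[1]-70
x=max(x,0);y=max(y,0);print(x,y)
cv2.imwrite('pics/z4.png',cv2.resize(s['img'][y:y+140,x:x+140,::-1],None,fx=4,fy=4,interpolation=cv2.INTER_CUBIC))
```

```text
2.7333 [0.51749788 0.03564465 0.30064341] [ 0.013 -0.001  0.009  0.    -0.001  0.001 -0.002]
0.92 [119.8, 299.9] [0.5452 0.1213 0.    ]
0.64 [73.9, 194.8] [ 0.4642  0.2173 -0.    ]
[302 120]
232 50
```

View pics/w2.png

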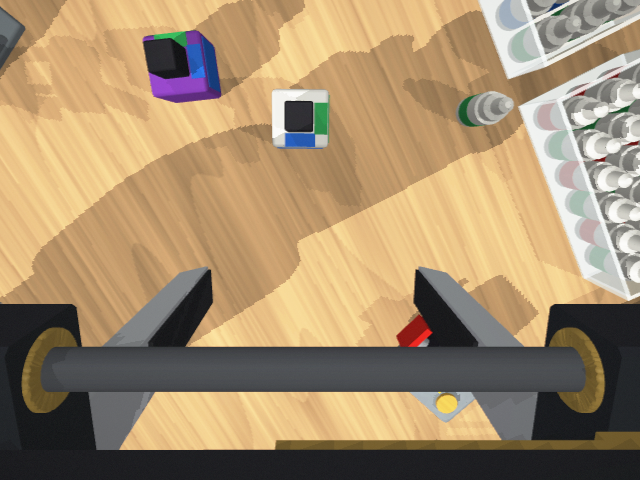

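View pics/z4.png

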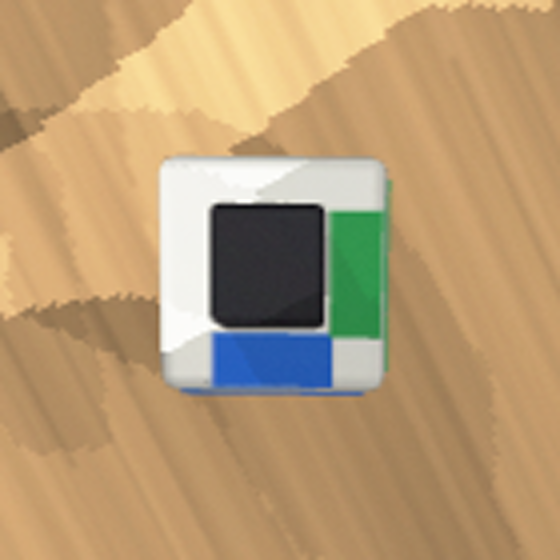

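Run:
```python
import pickle
from h import *
w=pickle.load(open('w2.pkl','rb'))
F=lambda x,y,z: onz(w,(y/4+50-.4,x/4+232-.4),z)[:2]
c=[F(160,157,.064),F(386,157,.064),F(386,391,.064),F(160,391,.064)]
print(np.mean(c,0)); 
for i in range(4):
    d=c[(i+1)%4]-c[i]; print(np.linalg.norm(d).round(4),np.degrees(np.arctan2(d[1],d[0])).round(2))
c=[F(211,203,.104),F(324,203,.104),F(324,327,.104),F(211,327,.104)]
print(np.mean(c,0),np.linalg.norm(c[1]-c[0]),np.linalg.norm(c[2]-c[1]))
```

```text
[0.54590492 0.11859634]
0.0545 -27.01
0.0552 -116.52
0.0563 152.99
0.0552 61.67
[0.54591956 0.11866368] 0.024784973674545078 0.026343629631424625
```

>>> arm_command:
  steps:
    - [[0.0285,0.083,-0.15],0,-1]
    - [[0.0285,0.083,-0.15],0,-1]
    - [[0.0285,0.083,-0.15],0,-1]
    - [[0.0285,0.083,-0.15],0,-1]
    - [[0.0285,0.083,-0.15],0,-1]
    - [[0.0285,0.083,-0.23],0,-1]
    - [[0.0285,0.083,-0.23],0,-1]
    - [[0.0285,0.083,-0.23],0,-1]
    - [[0.0285,0.083,-0.23],0,-1]
    - [[0.0285,0.083,-0.23],0,-1]

```text
t: 3.67
position: [0.5473, 0.1197, 0.073]
eef_rot: [-0.0, 0.972, -0.233, 0.001]
force: [0.3, 0.0, 0.5]
gripper_width: 0.0942
```

>>> arm_command:
  grip_force: 55
  steps:
    - [[0,0,0],0,1]
    - [[0,0,0],0,1]
    - [[0,0,0],0,1]
    - [[0,0,0],0,1]
    - [[0,0,0],0,1]
    - [[0,0,0],0,1]
    - [[0,0,0],0,1]
    - [[0,0,0],0,1]
    - [[0,0,0],0,1]
    - [[0,0,0],0,1]

```text
t: 4.5
position: [0.5461, 0.1201, 0.0708]
eef_rot: [0.0, 0.973, -0.233, -0.0]
force: [0.1, 0.3, 0.5]
gripper_width: 0.0304
```

>>> arm_command:
  steps:
    - [[0,0,0],0,1]
    - [[0,0,0],0,1]
    - [[0,0,0],0,1]
    - [[0,0,0],0,1]

```text
t: 4.83
position: [0.546, 0.1201, 0.0708]
eef_rot: [-0.0, 0.972, -0.233, -0.0]
force: [0.2, -0.1, -1.4]
gripper_width: 0.0256
```

Run:
```python
from h import *
st,s=wrist(); print(st['t'],st['position'],st['gripper_width'],st['force']); save(s,'w3')
```

```text
4.8333 [0.54604797 0.1201168  0.07076851] 0.025624597417344123 [ 0.21995896 -0.12525678 -1.41863273]
```

View pics/w3.png

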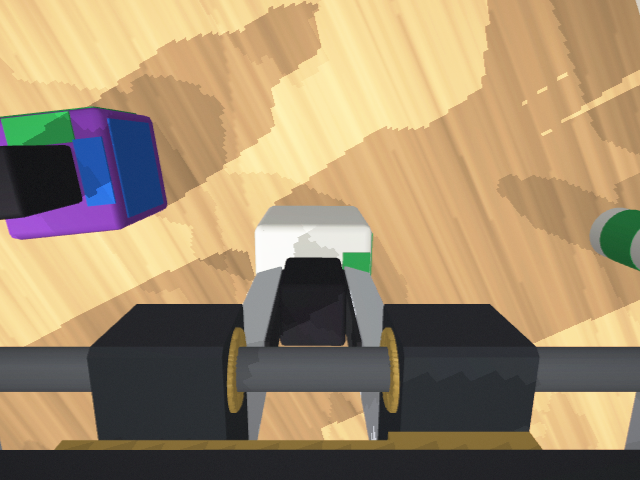

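>>> arm_command:
  steps:
    - [[0,0,0.02],0,1]
    - [[0,0,0.02],0,1]
    - [[-0.02,-0.03,0.02],-6,1]
    - [[-0.02,-0.06,0.02],-12,1]
    - [[-0.02,-0.09,0.02],-18,1]
    - [[-0.02,-0.12,0.02],-24,1]
    - [[-0.02,-0.15,0.02],-30,1]
    - [[-0.02,-0.18,0.02],-36,1]
    - [[-0.02,-0.202,0.02],-43,1]
    - [[-0.02,-0.202,0.02],-43,1]
    - [[-0.02,-0.202,0.02],-43,1]
    - [[-0.02,-0.202,0.02],-43,1]

```text
t: 5.88
position: [0.5261, -0.0812, 0.0905]
eef_rot: [-0.0, 0.82, -0.572, -0.0]
force: [1.1, 0.7, -2.1]
gripper_width: 0.0256
```

>>> arm_command:
  steps:
    - [[0,0,-0.018],0,1]
    - [[0,0,-0.018],0,1]
    - [[0,0,-0.018],0,1]
    - [[0,0,-0.018],0,1]

```text
t: 6.22
position: [0.526, -0.0811, 0.073]
eef_rot: [-0.0, 0.82, -0.572, -0.0]
force: [0.5, -0.0, -3.0]
gripper_width: 0.026
```

Run:
```python
from h import *
st=manip.sense(); print(st['t'],st['position'],st['eef_rot'],st['gripper_width'],st['force'],st['joint_positions'].round(2))
st,w=wrist(); save(w,'w4')
s=vision.snapshot('scene');b=vision.snapshot('side')
a=cv2.resize(s['img'][270:450,180:340],None,fx=3,fy=3)[:, :,::-1]; c=cv2.resize(b['img'][100:240,300:440],None,fx=3,fy=3)[:,:,::-1]
c=cv2.copyMakeBorder(c,0,a.shape[0]-c.shape[0],0,0,0)
im=cv2.hconcat([a,c]);im=cv2.resize(im,(800,int(im.shape[0]*800/im.shape[1])));cv2.imwrite('pics/p4.png',im);print(im.shape)
```

```text
6.2167 [ 0.52603669 -0.08109891  0.07303745] [-1.46494460e-05  8.19937795e-01 -5.72452548e-01 -3.04118233e-04] 0.02598204786680555 [ 0.4976712  -0.00689526 -2.95675569] [ 0.34  0.38 -0.37  2.02  0.2   0.77 -1.37]
(480, 800, 3)
```

View pics/w4.png

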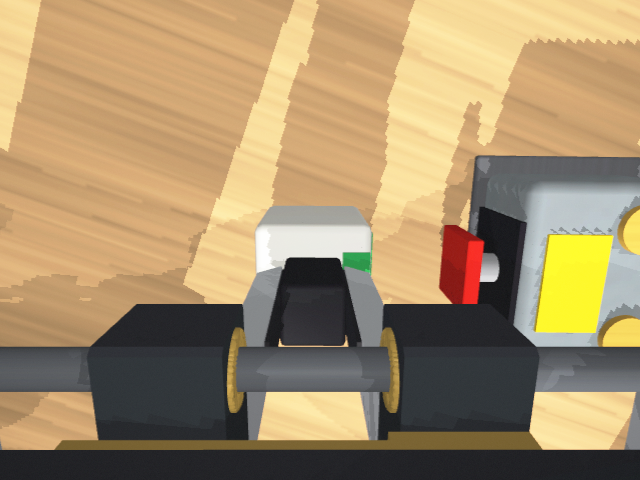

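View pics/p4.png

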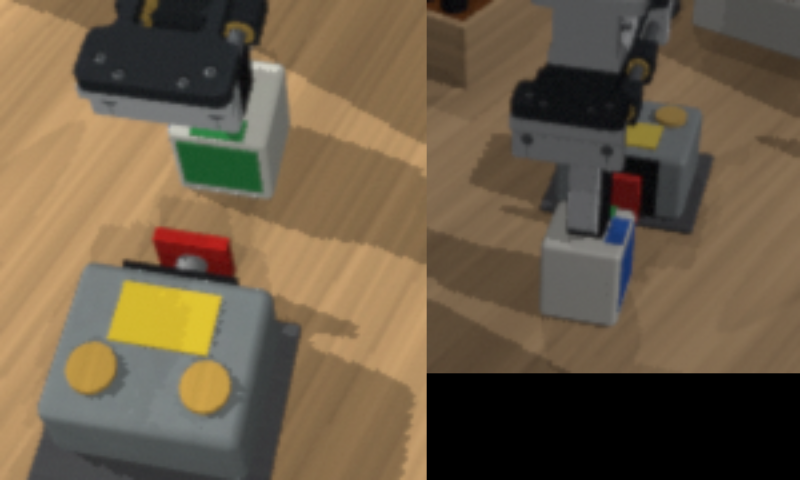

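```bash
cat > ov.py <<'E'
from h import *
import sys
def T(p,q):
    x,y,a=p;c,s=np.cos(a),np.sin(a); q=np.array(q)/1000
    return [x+c*q[0]-s*q[1],y+s*q[0]+c*q[1],q[2]]
st,w=wrist(); im=np.ascontiguousarray(w['img'][:,:,::-1]); im=cv2.resize(im,None,fx=3,fy=3,interpolation=cv2.INTER_CUBIC)
def poly(p,Q,col):
    u=(proj(w,[T(p,q) for q in Q])*3+1).astype(np.int32); cv2.polylines(im,[u],True,col,1)
F=[(0,-20,56),(0,20,56),(0,20,16),(0,-20,16)]
poly((.5515,-.156,np.radians(-70)),F,(255,255,0))
S=[(25,-50,66),(25,50,66),(25,50,0),(25,-50,0)]
poly((.5515,-.156,np.radians(-70)),S,(0,255,0))
yaw=2*np.arctan2(st['eef_rot'][2],st['eef_rot'][1]); P=st['position']
z=P[2]-.0708
b=[P[0],P[1],yaw]
poly(b,[(28,-28,64+z*1e3),(28,28,64+z*1e3),(-28,28,64+z*1e3),(-28,-28,64+z*1e3)],(255,0,255))
x0=int(sys.argv[2]);y0=int(sys.argv[3])
cv2.imwrite('pics/'+sys.argv[1]+'.png',im[y0*3:y0*3+600,x0*3:x0*3+800])
E
python3 ov.py z5 370 140;python3 ov.py z6 200 180
```

```text
(no output)
```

View pics/z5.png

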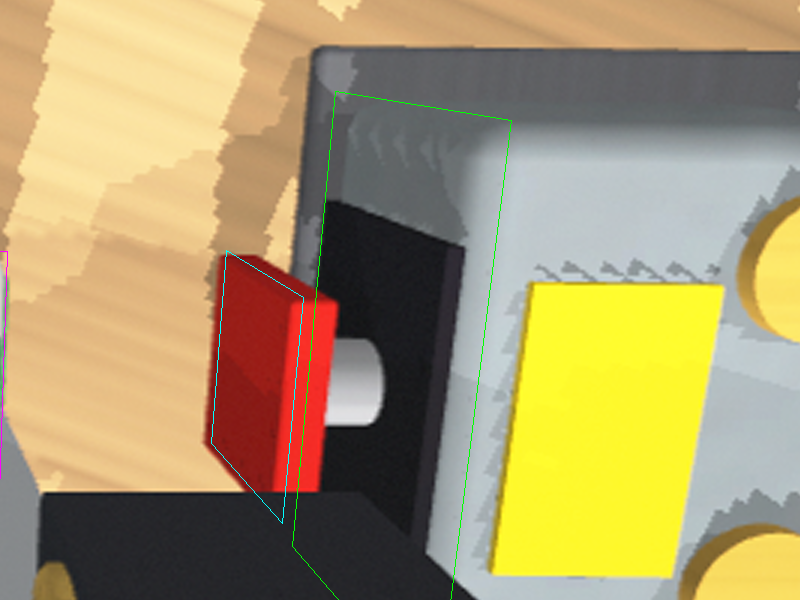

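View pics/z6.png

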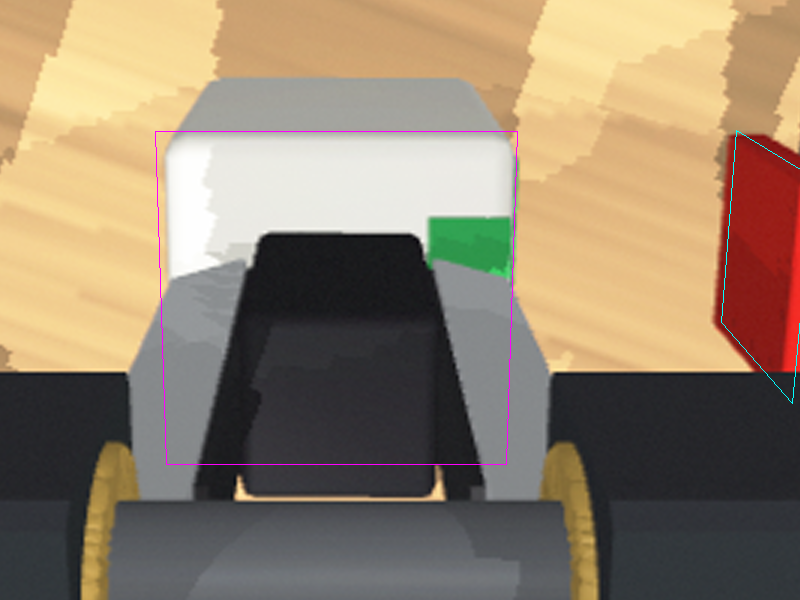

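>>> arm_command:
  steps:
    - [[0.005,-0.014,0],0,1]
    - [[0.01,-0.028,0],0,1]
    - [[0.0145,-0.04,0],0,1]
    - [[0.0165,-0.0455,0],0,1]
    - [[0.0178,-0.0488,0],0,1]
    - [[0.0185,-0.0507,0],0,1]
    - [[0.0191,-0.0526,0],0,1]
    - [[0.0198,-0.0545,0],0,1]
    - [[0.0198,-0.0545,0],0,1]
    - [[0.0198,-0.0545,0],0,1]

```text
t: 7.3
position: [0.5456, -0.1359, 0.0727]
eef_rot: [0.0, 0.82, -0.573, -0.0]
force: [-2.4, 2.7, -2.6]
gripper_width: 0.0257
```

```bash
python3 ov.py z7 200 140; python3 -c "
from h import *
st=manip.sense();print(st['position'],st['force'],st['torque'])"
```

```text
[ 0.54562224 -0.13596401  0.07271318] [-2.98008842  4.2959454  -3.68850997] [ 0.79052111  0.64758778 -0.12257332]
```

View pics/z7.png

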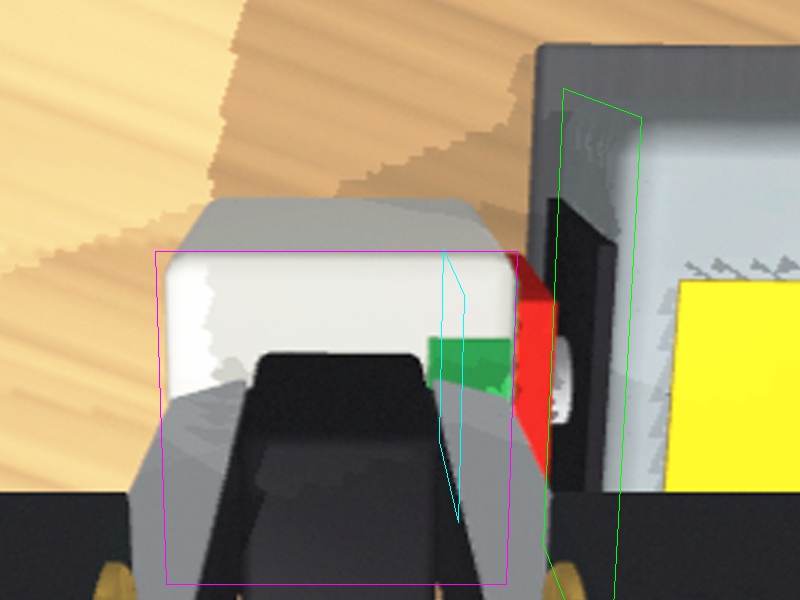

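>>> arm_command:
  steps:
    - [[0.0004,-0.001,0],0,1]
    - [[0.0007,-0.002,0],0,1]
    - [[0.0007,-0.002,0],0,1]
    - [[0.0007,-0.002,0],0,1]

```text
t: 7.68
position: [0.5465, -0.1384, 0.0727]
eef_rot: [-0.0, 0.819, -0.573, -0.0]
force: [-2.7, 3.1, -4.2]
gripper_width: 0.0256
```

```bash
python3 -c "
from h import *
u=np.array([.342,-.94])
for i in range(4):
    st=manip.sense();print(st['position'],st['force'],-st['force'][:2]@u); s=vision.snapshot('side')
"; python3 ov.py z8 200 140
```

```text
[ 0.54646912 -0.13836785  0.07272311] [-2.73654697  3.1087057  -4.22686045] 3.8580824253463457
[ 0.54649636 -0.13831364  0.07274868] [-3.35383761  3.10304436 -3.60286537] 4.063874161393677
[ 0.54648654 -0.13832826  0.07273345] [-3.40593971  2.64023639 -4.11534606] 3.646653587070454
[ 0.54650623 -0.13835619  0.07276659] [-1.73638593  3.62305263 -4.1078545 ] 3.9995134650948474
```

View pics/z8.png

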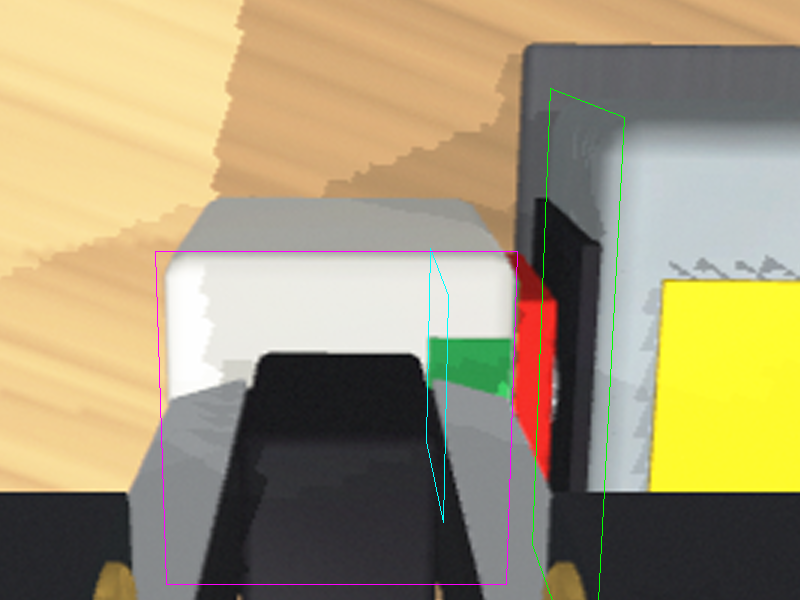

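>>> arm_command:
  steps:
    - [[-0.002,0.006,0],0,1]
    - [[-0.007,0.02,0],0,1]
    - [[-0.015,0.041,0.001],0,1]
    - [[-0.0257,0.0705,0.002],0,1]
    - [[-0.0257,0.0705,0.004],7,1]
    - [[-0.0257,0.0705,0.004],14,1]
    - [[-0.0257,0.0705,0.004],21,1]
    - [[-0.0257,0.0705,0.004],28,1]
    - [[-0.0257,0.0705,0.004],35,1]
    - [[-0.0257,0.0705,0.004],42,1]
    - [[-0.0257,0.0705,0.004],49,1]
    - [[-0.0257,0.0705,0.004],56,1]

```text
t: 8.93
position: [0.5212, -0.067, 0.0773]
eef_rot: [0.0, 0.993, -0.118, 0.001]
force: [-0.6, -0.4, -2.0]
gripper_width: 0.0256
```

```bash
python3 -c "
from h import *
st=manip.sense();print(st['position'],2*np.degrees(np.arctan2(st['eef_rot'][2],st['eef_rot'][1])),st['force'])"
```

```text
[ 0.52116067 -0.0670393   0.07727573] -13.550396078423333 [-0.59356401 -0.38285208 -1.95346992]
```

>>> arm_command:
  steps:
    - [[0,0,0],7,1]
    - [[0,0,0],14,1]
    - [[0,0,0],21,1]
    - [[0,0,0],28,1]
    - [[0,0,0],34,1]
    - [[0,0,0],34,1]
    - [[0,0,-0.003],34,1]
    - [[0,0,-0.005],34,1]
    - [[0,0,-0.006],34,1]
    - [[0,0,-0.0065],34,1]
    - [[0,0,-0.0065],34,1]
    - [[0,0,-0.0065],34,1]

```text
t: 9.93
position: [0.5209, -0.0677, 0.0707]
eef_rot: [0.0, 0.985, 0.173, -0.0]
force: [-6.1, -0.4, 10.0]
gripper_width: 0.026
```

```bash
python3 -c "
from h import *
st=manip.sense();print(st['position'],2*np.degrees(np.arctan2(st['eef_rot'][2],st['eef_rot'][1])),st['force'])"; python3 ov.py z9 200 180
```

```text
[ 0.52088446 -0.06771835  0.0707381 ] 19.95080594965692 [-6.07811153 -0.43155105  9.95118335]
```

View pics/z9.png

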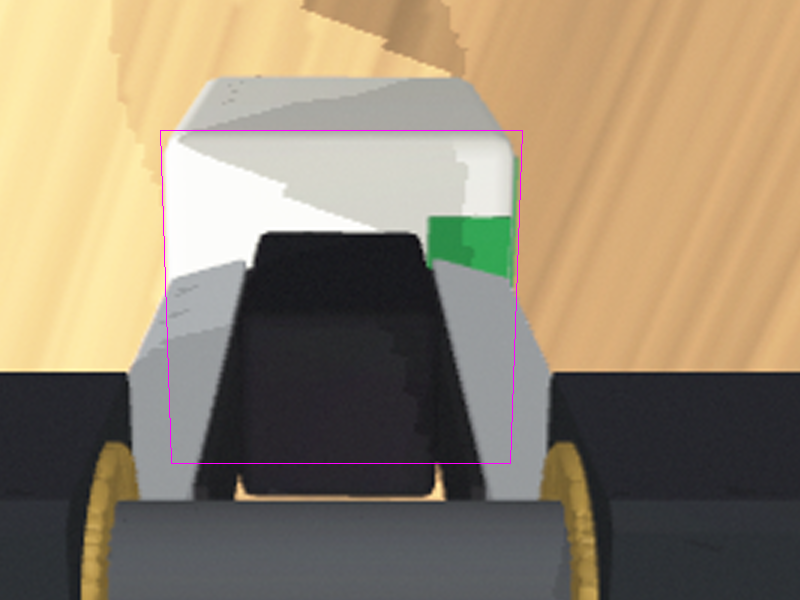

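>>> arm_command:
  steps:
    - [[0,0,0.0005],0,-0.4]
    - [[0,0,0.0005],0,-0.4]
    - [[0,0,0.0005],0,-0.4]
    - [[0,0,0.0005],0,-0.4]
    - [[0,0,0.0005],0,-0.4]
    - [[0,0,0.0005],0,-0.4]
    - [[0,0,0.0005],0,-0.4]
    - [[0,0,0.0005],0,-0.4]

```text
t: 10.65
position: [0.5209, -0.0679, 0.0708]
eef_rot: [-0.0, 0.985, 0.174, -0.0]
force: [-0.2, -0.9, 0.6]
gripper_width: 0.0655
```

>>> arm_command:
  steps:
    - [[0,-0.001,0],-7,-0.4]
    - [[0,-0.001,0],-14,-0.4]
    - [[0,-0.001,0],-21,-0.4]
    - [[0,-0.001,0],-28,-0.4]
    - [[0,-0.001,0],-35,-0.4]
    - [[0,-0.001,0],-42,-0.4]
    - [[0,-0.001,0],-49,-0.4]
    - [[0,-0.001,0],-56,-0.4]
    - [[0,-0.001,0],-63,-0.4]
    - [[0,-0.001,0],-70,-0.4]
    - [[0,-0.001,0],-77,-0.4]
    - [[0,-0.001,0],-84,-0.4]

```text
t: 11.65
position: [0.5209, -0.0689, 0.0708]
eef_rot: [-0.0, 0.847, -0.532, -0.0]
force: [0.6, -0.1, 0.0]
gripper_width: 0.0654
```

>>> arm_command:
  steps:
    - [[0,0,0],-6,-0.4]
    - [[0,0,0],-6,-0.4]
    - [[0,0,0],-6,-0.4]

```text
t: 11.9
position: [0.5209, -0.0687, 0.0709]
eef_rot: [0.0, 0.821, -0.572, 0.0]
force: [0.3, 0.1, 0.5]
gripper_width: 0.0657
```

```bash
python3 -c "
from h import *
st=manip.sense();print(st['position'],2*np.degrees(np.arctan2(st['eef_rot'][2],st['eef_rot'][1])),st['force'],st['gripper_width'])"; python3 ov.py z10 200 180
```

```text
[ 0.52094253 -0.06873076  0.07085562] -69.7248540898589 [0.29084397 0.06362967 0.48373319] 0.06571172136205704
```

View pics/z10.png

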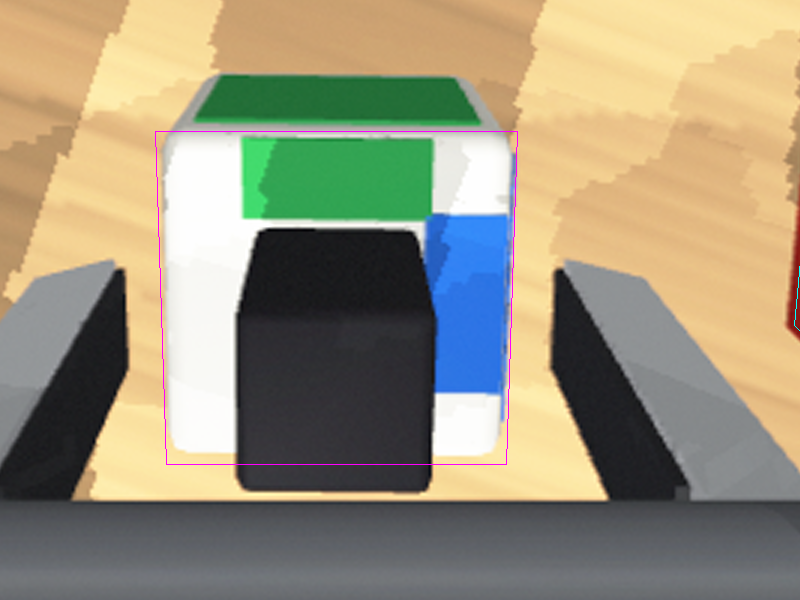

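>>> arm_command:
  steps:
    - [[0,0,0],0,1]
    - [[0,0,0],0,1]
    - [[0,0,0],0,1]
    - [[0,0,0],0,1]
    - [[0,0,0],0,1]
    - [[0,0,0],0,1]
    - [[0,0,0],0,1]
    - [[0,0,0],0,1]
    - [[0,0,0],0,1]
    - [[0,0,0],0,1]

```text
t: 12.78
position: [0.5208, -0.0689, 0.0707]
eef_rot: [0.0, 0.819, -0.573, -0.0]
force: [0.7, 0.4, -1.4]
gripper_width: 0.0257
```

```bash
python3 -c "
from h import *
st=manip.sense();print(st['position'],2*np.degrees(np.arctan2(st['eef_rot'][2],st['eef_rot'][1])),st['force'],st['gripper_width'])
F=np.array([.5515,-.156]);u=np.array([.342,-.94]);v=np.array([.94,.342]);d=F-st['position'][:2];print(d@u-.0292,d@v)"; python3 ov.py z11 200 180
```

```text
[ 0.5208115  -0.0689044   0.07074004] -69.9341943715348 [ 0.65002219  0.44078017 -1.41430173] 0.025746386021196114
0.06316532880317344 -0.0009395083301379052
```

View pics/z11.png

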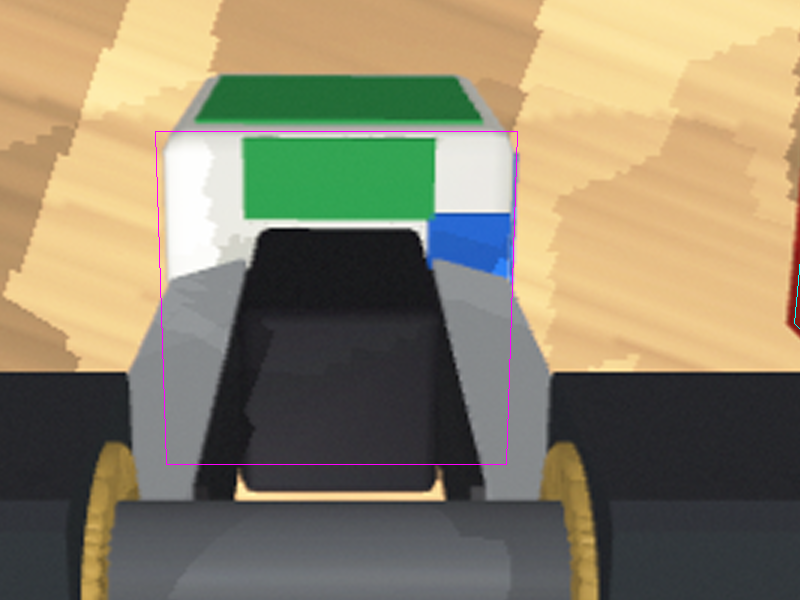

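>>> arm_command:
  steps:
    - [[0,0,0.002],0,1]
    - [[-0.0014,-0.0005,0.002],0,1]
    - [[0.007,-0.022,0.002],0,1]
    - [[0.0157,-0.0475,0.002],0,1]
    - [[0.0191,-0.0569,0.002],0,1]
    - [[0.0205,-0.0607,0.002],0,1]
    - [[0.0215,-0.0635,0.002],0,1]
    - [[0.0225,-0.0663,0.002],0,1]
    - [[0.0232,-0.0682,0.002],0,1]
    - [[0.0239,-0.0701,0.002],0,1]
    - [[0.0239,-0.0701,0.002],0,1]
    - [[0.0239,-0.0701,0.002],0,1]

```text
t: 13.83
position: [0.5446, -0.1385, 0.0727]
eef_rot: [-0.0, 0.82, -0.573, -0.0]
force: [-3.1, 3.1, -2.9]
gripper_width: 0.0259
```

```bash
python3 -c "
from h import *
u=np.array([.342,-.94])
for i in range(4):
    st=manip.sense();print(st['position'],st['force'],-st['force'][:2]@u); s=vision.snapshot('scene')
save(s,'s12')
"; python3 ov.py z12 200 140
```

```text
[ 0.54455543 -0.13845161  0.07271762] [-3.10578728  3.08017461 -2.94830543] 3.9575433836582703
[ 0.54460667 -0.13853496  0.07278175] [-2.35769149  2.70597882 -1.99700467] 3.34995058104262
[ 0.54465196 -0.13852404  0.07277614] [-2.63355749  2.80070361 -3.70785468] 3.5333380537879826
[ 0.54469538 -0.13862414  0.07280617] [-1.99660201  3.69134265 -3.20191934] 4.152699979680335
```

View pics/z12.png

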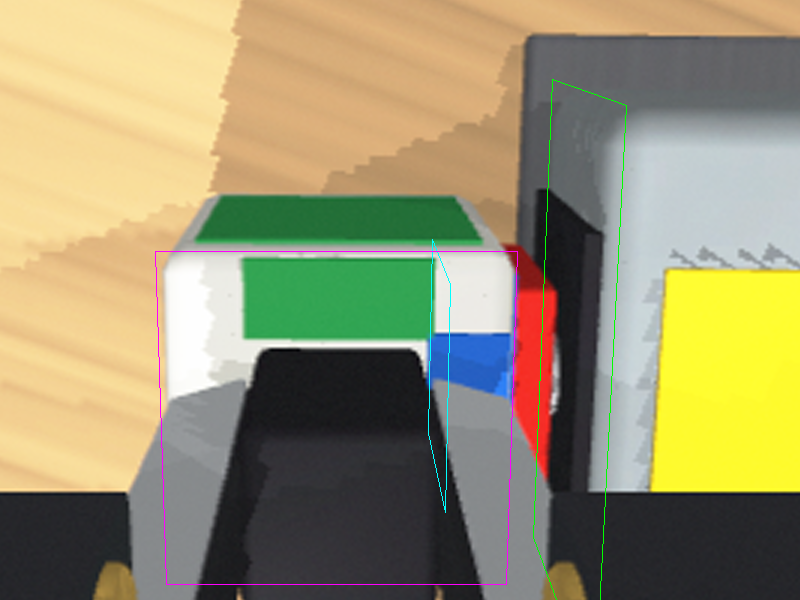

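View pics/s12.png

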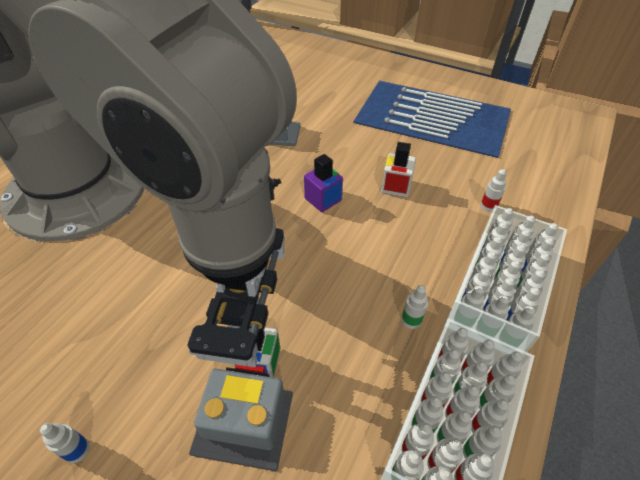

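>>> arm_command:
  steps:
    - [[-0.002,0.006,0],0,1]
    - [[-0.007,0.02,0],0,1]
    - [[-0.015,0.041,0],0,1]
    - [[-0.025,0.07,0],0,1]
    - [[-0.034,0.094,0],0,1]
    - [[-0.034,0.094,0],0,1]
    - [[-0.034,0.094,0],0,1]
    - [[-0.034,0.094,-0.001],0,1]
    - [[-0.034,0.094,-0.0018],0,1]
    - [[-0.034,0.094,-0.0022],0,1]
    - [[-0.034,0.094,-0.0022],0,1]
    - [[-0.034,0.094,-0.0022],0,1]

```text
t: 15.08
position: [0.5111, -0.0456, 0.0707]
eef_rot: [-0.0, 0.819, -0.574, 0.0]
force: [-0.1, -1.1, 1.4]
gripper_width: 0.0253
```

>>> arm_command:
  steps:
    - [[0,0,0],0,-1]
    - [[0,0,0],0,-1]
    - [[0,0,0],0,-1]
    - [[0,0,0],0,-1]
    - [[0,0,0],0,-1]
    - [[0,0,0],0,-1]
    - [[0,0,0.005],0,-1]
    - [[0,0,0.03],0,-1]
    - [[0,0,0.06],0,-1]
    - [[0,0,0.1],0,-1]
    - [[0,0,0.14],0,-1]
    - [[0,0,0.14],0,-1]

```text
t: 16.08
position: [0.514, -0.0447, 0.2181]
eef_rot: [-0.002, 0.819, -0.573, 0.004]
force: [1.3, -0.4, 1.1]
gripper_width: 0.0934
```

```bash
python3 -c "
from h import *
st,w=wrist();save(w,'w13');print(st['t'],st['position'],st['force'])
s=vision.snapshot('side');save(s,'s13')
"
```

```text
16.0833 [ 0.51396905 -0.04474495  0.21811678] [ 1.29318364 -0.43863333  1.05841814]
```

View pics/w13.png

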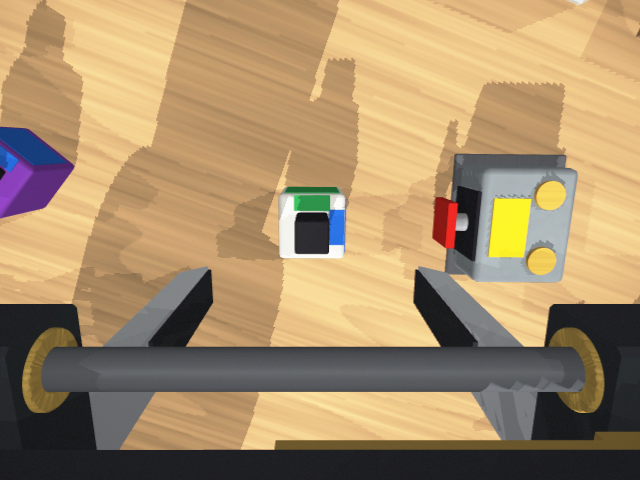

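View pics/s13.png

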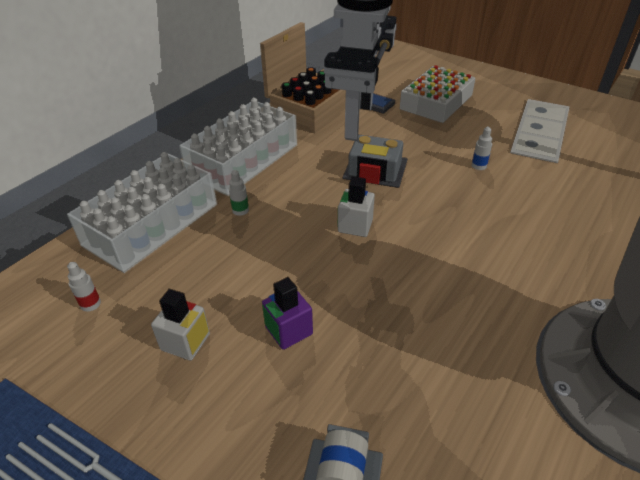

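>>> arm_command:
  steps:
    - [[0,0,0.02],0,-1]
    - [[0,0,0.02],0,-1]
    - [[0,0,0.02],0,-1]
    - [[0,0,0.02],0,-1]
    - [[0,0,0.02],0,-1]
    - [[0,0,0.02],0,-1]

```text
t: 16.68
position: [0.5103, -0.045, 0.2297]
eef_rot: [0.0, 0.819, -0.573, -0.001]
force: [-0.9, -0.1, -0.5]
gripper_width: 0.0944
```

```bash
python3 -c "
from h import *
print(ticket.finish_job())"
```

```text
the job is handed in; nothing more can be done
None
```

The bottle was stamped green first, then blue, and now stands upright on the table, released and clear of the stamp. I handed the job in at about 16.7 s of the 48 s allowed; no verdict is reported.

- **Green label:** I gripped the bottle by its cap and pushed the green label in along the stamp's axis (about -70°). The plunger went in an estimated 11 mm of its 12 mm, with about 3.9 N of force back from the spring.
- **Turn:** I drew the bottle back, turned it 90°, and set it down briefly. I gripped it again with the jaws in line with the push, so it could not tilt.
- **Blue label:** I pushed it in the same way, to about the same depth, with 3.3–4.2 N of force back. The lateral offset was about 1 mm or less both times.
- **Last checks:** The final wrist and side pictures show the bottle upright about 9 cm in front of the plunger, with the plunger back out. The red/yellow bottle and the purple one are where they started. The gripper is open and well above everything.

The plunger depths are estimates from the arm's travel, the spring force and the pictures, because the joint itself could not be read. One early fit put the stamp at -67°. I dropped that for the wrist-camera measurement of -70°, which the close-up overlays confirmed.

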